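Line up and clamp the photometer's cell carriage

TASK

The cell carriage of the photometer has slipped sideways: take the tapered pin from its stand and push it straight down through the hole of the steel bracket and the carriage hole below, until its collar sits flat on the bracket and the carriage has been pulled into line, and leave it there. Then clamp the carriage by turning the smooth ball knob on the sloping panel clockwise as far as it goes, and let go of it. Leave the flask, the white reagent bottle and the wash bottle standing where they are.

Things in the scene. Friction and masses are not known exactly. Their poses are not given: they have to be found in the camera images.
- photometer: Fixed white instrument, 280 (x) by 300 (y), 149 mm high. Origin: centre of its underside; x to its rear, y left, z up; front faces the robot, yaw within 0.25 rad. Front: 30 mm high tray with the cell carriage and a bracket over it. Rear: navy panel rising rearwards at 30 degrees; outward normal (-0.5, 0, 0.866) here. Ball knob on the panel's right half, display and keys on its left.
- bracket_hole (a point): Centre of the 20 mm round hole in the fixed dark steel bracket (110 x 50 mm plate, 10 mm thick, on two posts), at its top face, 102 mm above the bench; axes as the photometer's. 80 mm before and 60 mm left of the photometer's origin. Rim chamfered 2 mm.
- carriage_hole (a point): Centre of the 20 mm round hole in the carriage plate (10 mm thick), at its top face, 90 mm above the bench, 2 mm under the bracket; axes as the photometer's. At the start 5 to 7 mm to the left (photometer's +y) of the bracket hole. Below it the space is open down to 30 mm above the bench.
- carriage (a joint): Aluminium plate 60 x 190 mm with a black block of four cells (top 122 mm above the bench). Slides along the photometer's y; in m, 0 = in line with the bracket hole, positive = slipped left; starts at 0.005 to 0.007. Needs about 5 N sideways, stays where left. Driving the pin in takes up to about 10 N downwards.
- pin: Loose tapered pin, 116 mm long, about 0.2 kg, upright in its stand. Origin: its tip; z from tip to handle. Steel taper from 5 mm diameter at the tip to 18 mm at 34 mm, then straight to 60 mm; steel collar 36 mm diameter from 60 to 66 mm; aluminium round handle 28 mm diameter from 66 to 116 mm, to be gripped.
- pin_collar (a point): Centre of the underside of the pin's collar, on the pin's axis 60 mm above its tip; axes as the pin's. It rests at the bracket_hole point when the pin is fully home.
- stand: Fixed grey block 80 x 80 mm, 75 mm high, with a 23 mm wide, 70 mm deep hole in the middle of its top in which the pin stands, the collar resting on the top. Origin: centre of its underside. It stands left or right of the photometer.
- ball (a point): Centre of the smooth polished steel ball knob, 48 mm diameter on an 18 mm neck, 50 mm out from the panel along its normal, 158 mm above the bench. z is the turning axis, out of the panel; x and y turn with it. Slippery: takes 0.22 N m to turn, grip across its widest part with 40 to 50 N. Free space around; at its foot a flange and pointer, 43 mm radius, up to 10 mm off the panel.
- clamp (a joint): Turn of the ball knob in rad, growing clockwise seen from outside the panel. Starts at 0 to 0.35 (loose); the stop at 1.4 is fully clamped. A small aluminium pointer at its foot points up the slope, 0.7 rad to the left at 0 and 0.7 rad to the right when clamped, where a small bar marks it. Stays where it is left.
- flask: Bystander: loose glass volumetric flask, 70 mm wide bulb, 182 mm tall. Origin: centre of its underside.
- reagent_bottle: Bystander: loose white bottle, 50 mm diameter, 85 mm tall. Origin: centre of its underside.
- wash_bottle: Bystander: loose white wash bottle with red cap and spout, 74 mm diameter, 209 mm tall. Origin: centre of its underside.
- tube_rack: Bystander: fixed white rack with capped tubes, 160 (x) by 60 (y) mm, 98 mm tall, on the other side of the photometer from the stand. Origin: centre of its underside.
There are look-alikes about, which are no part of the job. What is shaped like the pin but orange or yellow is not meant.

How it is judged (in metres and radians):
On the way, in this order (a step that is already met when the one before it is completed fails the run):
1. the pin is home: collar on the bracket, through both holes, carriage in line (distance between pin_collar and bracket_hole below 0.004 m and angle between pin's own z axis and vertical below 0.08 rad and value of joint carriage between -0.0035 and 0.0035 m), for 0.2 s.
2. the ball knob is turned fully clockwise (value of joint clamp above 1.3 rad), for 0.2 s.
At the end, for the whole second after the job is handed in: The pin stands upright (within 0.08 rad) and at rest in both holes with its collar within 4 mm of its seat on the bracket, the carriage is within 3.5 mm of being in line, and the ball knob stands at its clockwise stop (above 1.3 of 1.4 rad) (all of step 1 and value of joint clamp above 1.3 rad and linear speed of pin below 0.01 m/s); the robot touches nothing.
It fails at once if the flask, the reagent bottle or the wash bottle is knocked over or shoved more than 40 mm (distance of any of flask, reagent_bottle, wash_bottle from where it was at the start of the episode above 0.04 m or angle between any of flask, reagent_bottle, wash_bottle's own z axis and vertical above 0.4 rad).
It also fails if it takes over 61 s, if anything falls off the work surface, if the arm or the gripper's body presses on something with over 40 N, if the wrist force passes 120 N, or if a joint passes its speed limit or range.

ROBOT

A 6-joint arm with a two-finger parallel gripper is mounted at the origin on the work surface. World frame = base frame: x ahead of the robot, y to its left, z up, the work surface at z = 0. Lengths are in mm, angles in rad, forces in N, time in s.
With the tool pointing down it reaches from about 275 to 825 mm from the base axis. Payload 4.9 kg.
Tool frame: the origin (TCP) lies midway between the tips of the shut fingers; the grasp point (between the pads) lies behind it (ctrl.pinch_z is the z of the grasp point in the tool frame, in mm); z points along the fingers, y is the line along which they close (so a half turn about z gives the same grasp; the last joint's range is limited). The gripper opens to 85 mm and grips with 20 to 120 N. Pads are 22 mm wide; open, the fingers measure 114 mm over their backs; the gripper's body (76 mm by 85 mm) begins 54 mm behind the grasp point. The pads swing forward as they close: fully open they stand 13 mm farther back than shut.
Start: joints at [-1.34, 0.326, -0.193, 1.052, 0, 1.437], TCP at [196.232, -513.821, 231.281] pointing down, gripper open.
Joint ranges: [-2.65, 2.65], [-0.97, 1.79], [-1.3, 1.35], [-1.93, 2.1], [-1.47, 1.37], [-3.14, 3.14]. Speed limits (rad/s): [2.57, 2.57, 3.14, 3.14, 3.14, 3.14].

INTERFACE

Orientations are given as a unit quaternion [w, x, y, z].
In Python, from plant import ctrl, imaging gives the robot as it stands.
- The arm moves only by the shell command python3 -m pendant 'ROWS'. ROWS is JSON, a list of rows, each a list of 5 numbers: the shift along the tool's x, y, z in m, then the turn about the tool's z in degrees, then the closure, from -1 (fully open) to 1 (shut). A call has 1 to 5 rows; each row shifts and turns the commanded pose from where the row before left it, along the tool's axes as they then stand; what a row does not reach is not made up. A row lasts 1/12 s, in which the tool goes at most 41.7 mm and 7.16 degrees, less where a joint would pass 70% of its speed; a pose out of reach is approached as far as the arm can. A call is refused whole if a number of a shift passes 0.0417 or a number of a turn 7.16, either way. A call with a gripper value outside its range is refused whole. The fingers move at their own pace and stop on an object; the grip force is fixed at half the most. Time passes only in rows, so rows that do not move let the fingers close. It gives the time, the measured TCP pose, the force, the opening and the grip force at its end, in the units of the state.
- ctrl.observe(): the state, without advancing time (a new reading comes with each control period).
- imaging.read_camera(name): name is "scene" or "side" or "wrist"; returns a dict with "pixels" (384x512x3 uint8, blue, green, red), "z_map" (384x512 float32, mm along the optical axis (not along the pixel's ray), 0 where there is no reading), "fovy" (degrees; the focal length in pixels is half the picture's height over the tangent of half this angle, whatever the lens; pixels are square), "cx", "cy" (the principal point, pixels), "k1" (the pictures are not rectified: a ray, as slopes to the right and down, at radius r is drawn at 1 + k1 r^2 times it, then the intrinsics apply), "T" (4x4, takes a point from camera to world coordinates); the wrist camera has in their place "tool_from_camera" (4x4, takes a point from camera to tool coordinates, whose origin is the TCP and whose axes are the flange's). Camera axes: x right, y up, looking along -z (the intrinsics and any distortion apply to the point x, -y, -z); pixel columns grow to the right and rows downward; lengths in mm; the calibration is good to about 2 mm. A picture is of the moment at which its call begins: read the wrist's pose just before it.
- ctrl.sign_off(): hands the job in; it is judged then, once.
The state is a dict: "clock": time; "joints": joint angles; "qd": joint speeds; "tau": joint torques, N m; "position": TCP position; "eef_rot": TCP orientation; "wrist_force": force on the tool from outside, world axes, zero at the start; "torque": the same for the moment, N m; "gripper_width": opening from 0.0 (shut) to 1.0 (fully open); "grip_force": force on a finger pad.
Only numpy, scipy, OpenCV 4.12 (cv2) and the standard library are available. Lean on these libraries where they do the work, as an engineer would, in place of code of your own. Each camera call takes 0.05 s, during which the arm holds its last target. There are 200 camera calls.

## Working session

There is one attempt and no reset: what is moved stays moved. The work goes in short steps, Python scripts to look and compute and a shell command to move; the robot and the scene stay as the last step left them, time stands still between calls to the robot, and variables do not carry over. Pictures are saved under pics/ and viewed, at most 10 in all, crops included, and the job is handed in when it is done.

```bash
ls; mkdir -p pics
cat > h.py <<'E'
import numpy as np, cv2
from plant import ctrl, imaging
from scipy.spatial.transform import Rotation as R
def rot(q): return R.from_quat([q[1],q[2],q[3],q[0]]).as_matrix()
def cam(n):
    s=ctrl.observe(); c=imaging.read_camera(n)
    if n=='wrist':
        T=np.eye(4);T[:3,:3]=rot(s['eef_rot']);T[:3,3]=s['position'];c['T']=T@np.array(c['tool_from_camera'])
    c['T']=np.array(c['T']); c['f']=192/np.tan(np.radians(c['fovy'])/2); return c
def rays(c,uv):
    d=(np.asarray(uv,float).reshape(-1,2)-[c['cx'],c['cy']])/c['f']
    u=d.copy()
    for _ in range(20): u=d/(1+c['k1']*(u**2).sum(1,keepdims=True))
    return np.c_[u[:,0],-u[:,1],-np.ones(len(u))]
def onplane(c,uv,z):
    r=rays(c,uv)@c['T'][:3,:3].T; o=c['T'][:3,3]
    return o+r*((z-o[2])/r[:,2])[:,None]
def pts(c,uv):
    uv=np.asarray(uv,int).reshape(-1,2); z=c['z_map'][uv[:,1],uv[:,0]]
    return (rays(c,uv)*z[:,None])@c['T'][:3,:3].T+c['T'][:3,3]
def cloud(c):
    v,u=np.mgrid[:384,:512]; return pts(c,np.c_[u.ravel(),v.ravel()]).reshape(384,512,3)
def proj(c,P):
    p=(np.asarray(P,float).reshape(-1,3)-c['T'][:3,3])@c['T'][:3,:3]
    u=np.c_[p[:,0],-p[:,1]]/-p[:,2:]; u=u*(1+c['k1']*(u**2).sum(1,keepdims=True))
    return u*c['f']+[c['cx'],c['cy']]
E
python3 - <<'E'
from h import *
ims=[]
for n in ('scene','side','wrist'):
    c=cam(n); print(n,c['fovy'],c['k1'],c['T'][:3,3].round(), (-c['T'][:3,2]).round(2)); ims.append(c['pixels']); cv2.imwrite(f'pics/{n}0.png',c['pixels'])
s=ctrl.observe(); print(s, ctrl.pinch_z)
E
```

```text
pics
scene 45.202803552019134 -0.19168659902154084 [1330. -285. 1054.] [-0.6   0.26 -0.75]
side 50.94743990435081 -0.0282040964412631 [-170.  899.  826.] [ 0.56 -0.63 -0.53]
wrist 70.70713268981444 -0.057705303778529594 [ 264. -487.  372.] [-0.27 -0.1  -0.96]
{'clock': 0.15, 'joints': array([-1.34018707e+00,  3.26781866e-01, -1.93316306e-01,  1.05198083e+00,
        1.64158983e-05,  1.43660543e+00]), 'qd': array([ 2.32937240e-04, -5.74483317e-04,  4.42770455e-03, -1.39402283e-03,
       -4.14882263e-05, -6.60669631e-04]), 'tau': array([ 3.04957081e-03, -4.43701351e+01,  2.62665474e+01,  1.03337236e-02,
       -9.97360939e-05, -7.34828433e-06]), 'position': array([ 196.14426184, -513.3939694 ,  230.69160106]), 'eef_rot': array([-6.40987417e-04,  9.83410974e-01,  1.81390309e-01, -2.27079443e-05]), 'wrist_force': array([ 0.20580265, -0.20581375, -0.78569424]), 'torque': array([-0.03217075, -0.00572449,  0.01535022]), 'grip_force': 0.0, 'gripper_width': 0.9953823099052989} -18.700000000000003
```

View pics/scene0.png

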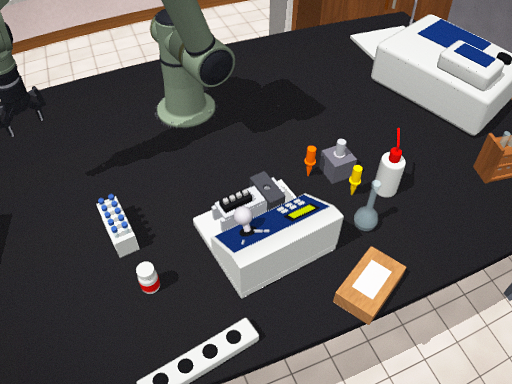

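View pics/side0.png

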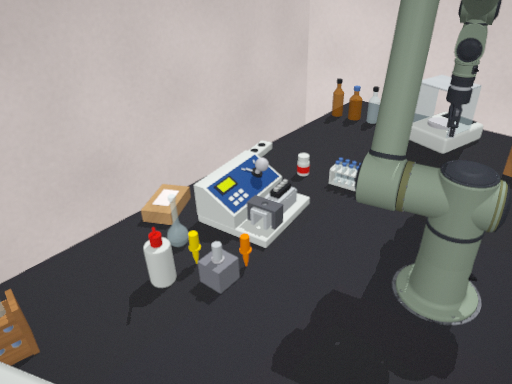

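The scene view shows the pin (aluminium, scene ≈(341,147), side ≈(217,252)) in the grey stand. The look-alikes are orange (311,158) and yellow (355,178) in the scene view. The uncoloured one in the grey block fits the description. The photometer is at about (270,240) with its ball at (243,214), and the flask and wash bottle are beyond the stand.

Run:
```python
from h import *
S=cam('scene'); D=cam('side')
for n,c in (('scene',S),('side',D)):
    P=cloud(c); hsv=cv2.cvtColor(c['pixels'],cv2.COLOR_BGR2HSV); np.save(f'{n}P.npy',P)
    ok=c['z_map']>0
    # navy panel
    m=ok&(abs(hsv[...,0].astype(int)-112)<12)&(hsv[...,1]>140)&(P[...,2]>50)&(P[...,2]<160)&(P[...,0]>300)&(P[...,0]<800)&(abs(P[...,1])<450)
    k,l,st,ce=cv2.connectedComponentsWithStats(m.astype('uint8')); i=1+st[1:,4].argmax(); m=l==i
    Q=P[m]; cen=Q.mean(0); nn=np.linalg.svd(Q-cen)[2][2]; nn*=np.sign(nn[2])
    print(n,'panel',st[i],cen.round(1),nn.round(3),'yaw',np.arctan2(-nn[1],-nn[0]))
    # rectangle of the panel in-plane, horizontal outline
    r=cv2.minAreaRect(Q[:,:2].astype('float32')); print('rect',r)
    # horizontal rings of things
    for z0,z1,nm in ((112,150,'pin handle'),(72,80,'standtop')):
        pass
    pix={'scene':[(341,147),(339,158),(243,214),(370,218),(387,180),(149,277),(355,178),(311,158),(115,222)],'side':[(217,252),(218,270),(262,164),(177,236),(160,262),(304,164),(194,245),(245,248),(345,175)]}[n]
    print(pts(c,pix).round(0).tolist())
    # white top photometer
    m=ok&(hsv[...,1]<60)&(hsv[...,2]>130)&(abs(P[...,2]-149)<4)&(P[...,0]>300)&(P[...,0]<850)&(abs(P[...,1])<300)
    if m.sum()>20: print('top',m.sum(),cv2.minAreaRect(P[m][:,:2].astype('float32')))
    h=pts(c,[pix[0]])[0]
    m=ok&(np.hypot(P[...,0]-h[0],P[...,1]-h[1])<30)&(P[...,2]>90)
    print('pin',m.sum(),np.median(P[m],0),P[m][:,2].max()); t=P[m&(P[...,2]>135)]; 
    if len(t): print('pintop',len(t),(t.min(0)+t.max(0))/2)
    b=pts(c,[pix[2]])[0]; m=ok&(np.linalg.norm(P-b,axis=2)<40)&(P[...,2]>145)&(hsv[...,1]<70)
    A=np.c_[2*P[m],np.ones(m.sum())]; x=np.linalg.lstsq(A,(P[m]**2).sum(1),rcond=None)[0]; print('ball',m.sum(),x[:3].round(1),np.sqrt(x[3]+x[:3]@x[:3]))
```

```text
scene panel [ 216  195  112   57 1543] [684.8  19.6 116.7] [-0.5   -0.068  0.863] yaw 0.13580222372096093
rect ((676.381591796875, 38.381141662597656), (112.3449478149414, 281.7074890136719), 8.354090690612793)
[[508.0, 342.0, 119.0], [510.0, 341.0, 75.0], [673.0, -37.0, 173.0], [736.0, 316.0, 57.0], [646.0, 427.0, 78.0], [698.0, -298.0, 77.0], [606.0, 340.0, 81.0], [483.0, 258.0, 81.0], [483.0, -343.0, 62.0]]
top 1680 ((720.1065063476562, 44.28907012939453), (122.63041687011719, 300.79217529296875), 7.033265590667725)
pin 126 [501.90255703 342.59610801 119.02188381] 135.36535471603145
pintop 1 [496.79096543 349.52741665 135.36535472]
ball 289 [665.3 -34.8 157.7] 22.680201459201054
side panel [ 209  156   69   56 1225] [672.1  43.6 111.2] [-0.493 -0.071  0.867] yaw 0.14313291347768856
rect ((676.3250122070312, 39.2879638671875), (108.19520568847656, 280.0950012207031), 7.740980625152588)
[[482.0, 357.0, 110.0], [461.0, 378.0, 73.0], [648.0, -21.0, 166.0], [687.0, 340.0, 51.0], [584.0, 473.0, 96.0], [652.0, -280.0, 57.0], [581.0, 357.0, 83.0], [456.0, 276.0, 86.0], [480.0, -309.0, 55.0]]
top 439 ((703.0211181640625, 44.010536193847656), (148.1809539794922, 301.41705322265625), 7.896717548370361)
pin 158 [485.44198623 356.98206115 116.53445909] 131.09443025620487
ball 131 [661.  -31.1 157.7] 21.20637882399774
```

```bash
python3 -m pendant '[[0,0,-0.03,-6.7,-1],[0,0,-0.03,-6.7,-1],[0,0,0,-6.7,-1],[0,0,0,-6.7,-1],[0,0,0,-6.7,-1]]'
python3 -m pendant '[[0,0,0,-6.7,-1],[0,0,0,-6.7,-1],[0,0,0,-6.7,-1],[0,0,0,-6.7,-1],[0,0,0,-6.7,-1]]' >/dev/null
python3 -m pendant '[[0,0,0,-6.7,-1],[0,0,0,-6.7,-1],[0,0,0,-6.7,-1],[0,0,0,-6.7,-1],[0,0,0,-6.7,-1]]' >/dev/null
python3 -m pendant '[[0,0,0,-6.7,-1],[0,0,0,-6.7,-1],[0,0,0,-6.7,-1],[0,0,0,-6.7,-1],[0,0,0,-6.7,-1]]' >/dev/null
python3 -m pendant '[[0,0,0,-6.7,-1],[0,0,0,-6.7,-1],[0,0,0,-6.7,-1],[0,0,0,-6.7,-1],[0,0,0,-6.7,-1]]'
cat >> h.py <<'E'
def need(x,y,z=None):
    "world target -> shift along tool axes (mm), plus yaw"
    s=ctrl.observe(); M=rot(s['eef_rot']); p=s['position']
    d=M.T@(np.array([x,y,p[2] if z is None else z])-p)
    print('at',p.round(1),'yaw',np.arctan2(M[1,0],M[0,0]).round(4),'tilt',M[2].round(4),'shift',d.round(1),'F',s['wrist_force'].round(1),'w',round(s['gripper_width'],3),'g',s['grip_force'],'t',s['clock'])
E
python3 -c "
from h import *
need(480,335,300)"
```

```text
clock: 0.67
position: [196.3, -514.1, 291.9]
eef_rot: [0.001, 0.888, 0.46, -0.0]
wrist_force: [-0.4, 0.6, 0.4]
gripper_width: 1.0
grip_force: 0.0
clock: 2.33
position: [196.2, -513.7, 291.1]
eef_rot: [-0.0, -0.076, 0.997, 0.0]
wrist_force: [0.3, -0.3, -0.2]
gripper_width: 1.0
grip_force: 0.0
at [ 196.2 -513.7  291.1] yaw -2.9892 tilt [ 0.e+00  4.e-04 -1.e+00] shift [-409.3  795.8   -8.6] F [ 0.3 -0.3 -0.2] w 1.0 g 0.0 t 2.3333
```

```bash
for i in 1 2 3; do :; done
python3 -m pendant '[[-0.0205,0.0266,0,0,-1],[-0.0205,0.0266,0,0,-1],[-0.0205,0.0266,0,0,-1],[-0.0205,0.0266,0,0,-1],[-0.0205,0.0266,0,0,-1]]' >/dev/null
python3 -m pendant '[[-0.0205,0.0266,0,0,-1],[-0.0205,0.0266,0,0,-1],[-0.0205,0.0266,0,0,-1],[-0.0205,0.0266,0,0,-1],[-0.0205,0.0266,0,0,-1]]' >/dev/null
python3 -m pendant '[[-0.0205,0.0266,0,0,-1],[-0.0205,0.0266,0,0,-1],[-0.0205,0.0266,0,0,-1],[-0.0205,0.0266,0,0,-1],[-0.0205,0.0266,0,0,-1]]' >/dev/null
python3 -m pendant '[[-0.0205,0.0266,0,0,-1],[-0.0205,0.0266,0,0,-1],[-0.0205,0.0266,0,0,-1],[-0.0205,0.0266,0,0,-1],[-0.0205,0.0266,0,0,-1]]' >/dev/null
python3 -m pendant '[[0,0,0,0,-1],[0,0,0,0,-1]]'
python3 - <<'E'
from h import *
c=cam('wrist'); cv2.imwrite('pics/w1.png',c['pixels']); np.savez('w1.npz',**{k:c[k] for k in c}); need(555,82)
print(proj(c,[[555,82,102],[663,-33,158]]).round())
E
```

```text
clock: 4.17
position: [524.2, 73.6, 290.7]
eef_rot: [-0.0, -0.075, 0.997, -0.0]
wrist_force: [0.5, -1.4, 0.1]
gripper_width: 0.996
grip_force: 0.0
at [523.7  72.6 290.8] yaw -2.9936 tilt [ 1.3e-03 -3.0e-04 -1.0e+00] shift [-32.3   4.7  -0. ] F [-0.3 -0.3 -0.2] w 0.998 g 0.0 t 4.2167
[[259. 198.]
 [151. 283.]]
```

View pics/w1.png

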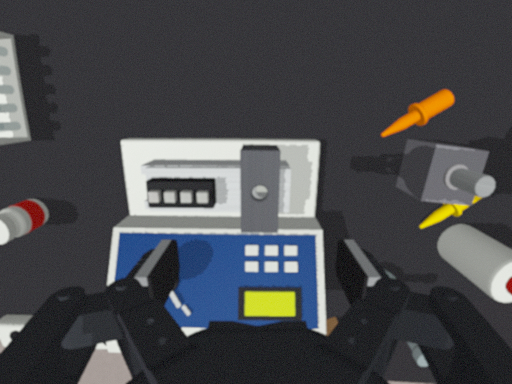

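The wrist view has the robot side at the top. It shows the bracket hole at about (260,192) and the cells (150–215,192), well clear to the right. The silver pin handle runs (455,178) to (484,186) in the grey stand, the orange look-alike is at (420,113) and the yellow one at (450,212).

Run:
```python
from h import *
c=dict(np.load('w1.npz')); c={k:(v if v.ndim else float(v)) for k,v in c.items()}
im=c['pixels']; g=cv2.cvtColor(im,cv2.COLOR_BGR2GRAY); P=cloud(c)
# bracket plane mask
print('z hole ngb',P[175:210:5,250,2].round(), P[175:210:5,270,2].round())
br=(abs(P[...,2]-102)<6)&(g<110); k,l,st,ce=cv2.connectedComponentsWithStats(br.astype('uint8')); i=l[175,260]; print(st[i])
m=(l==i).astype('uint8'); cn=cv2.findContours(m,0,1)[0]; cn=max(cn,key=len)[:,0]
Q=onplane(c,cn,102); print('bracket',cv2.minAreaRect(Q[:,:2].astype('float32')))
h=(g[180:206,246:274]>np.median(g[l==i])+35); k,l2,s2,c2=cv2.connectedComponentsWithStats(h.astype('uint8'));print(np.median(g[l==i]),s2[1:],c2[1:]+[246,180])
for r in g[182:204,248:273]: print(' '.join('%3d'%v for v in r))
# pin
up=cv2.resize(im[140:220,400:512],None,fx=6,fy=6,interpolation=cv2.INTER_CUBIC); cv2.imwrite('pics/w1pin.png',up)
```

```text
z hole ngb [100. 101. 100. 102. 100. 101. 101.] [100. 102. 100. 100. 101. 100. 101.]
[ 241  149   39   82 2474]
bracket ((546.4990234375, 80.79664611816406), (107.68901062011719, 47.68240737915039), 8.136754035949707)
106.0 [[  6   6  15  12 109]] [[258.6146789  190.58715596]]
108 106 103 106 106 108 106 103 106 104 108 104 110 105 107 106 108 107 107 107 107 110 108 108 106
106 103 106 106 108 102 102 105 106 108 105  99 105 103 105 105 104 109 108 107 110 111 107 107 106
105 102 106 104 106 109 107 100 100 108 110 111 111 107 101 102 102 107 108 107 108 107 108 105 110
101 107 105 104 103 102 103 101 113 127 139 140 141 137 127 119 108 102 106 106 108 110 108 106 105
105 104 105 102 104 103 111 123 141 161 170 175 173 171 162 153 134 116 107 102 105 105 108 110 104
107 102 107 103 101 118 136 150 166 182 187 184 186 189 185 178 165 140 116 106 107 104 109 105 107
105 106 105 102 110 134 157 167 176 185 188 190 191 190 188 187 181 164 136 108 101 105 110 108 109
103 107  99 103 126 150 164 172 179 186 189 190 189 188 187 189 186 178 157 126 109 108 107 108 107
104 105  98 105 136 16
[... 677 characters left out ...]

106 101 101  92  81  88 105 134 147 156 156 151 143 136 124 109  93  87  89 100 105 105 107 109 103
104 102 102  97  86  82  81  94 112 123 132 132 130 121 108  87  84  84  93 103 106 107 109 108 104
103 109 108  99  96  86  82  76  76  83  90  94  92  86  84  81  85  93  97 102 107 109 110 111 107
108 106 107 104 101  97  91  84  81  77  75  74  76  79  83  90  98 101 104 101 108 108 108 101 106
105 103 103 102 103 107 103  98  96  90  90  92  88  92  90 100 103 105 109 106 106 103 107 108 109
107 109 106 104 103 105 105 107 103 100  97 101  99 101 106 104 106 106 108 106 106 107 109 108 107
106 109 107 105 108 103 103 104 112 104 105 104 107 105 105 102 106 107 107 108 103 111 104 106 104
```

View pics/w1pin.png

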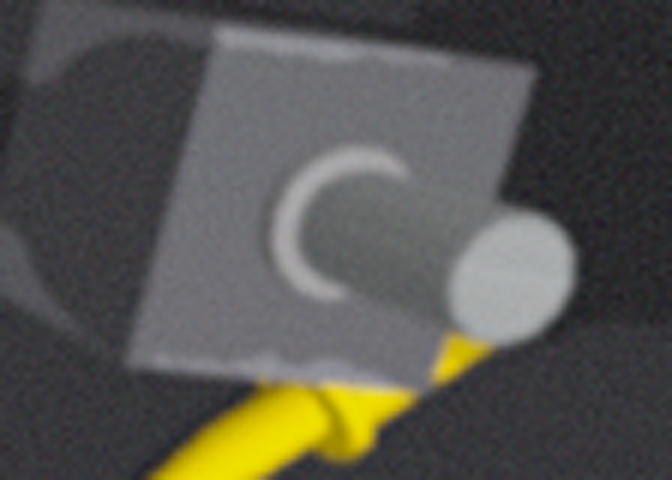

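This is the silver pin, confirmed: round handle with its bright collar ring standing in the grey block. The handle top centre is at full-picture (485.7,186). The yellow look-alike is below it.

```bash
python3 - <<'E'
from h import *
c=dict(np.load('w1.npz')); c={k:(v if v.ndim else float(v)) for k,v in c.items()}
print('hole',onplane(c,[(259.7,193)],102),'pin top',onplane(c,[(485.5,185.8)],131), 'collar', onplane(c,[(400+352/6,140+222/6)],81))
E
python3 -m pendant '[[0.006,0.041,0,0,-0.2],[0.006,0.041,0,0,-0.2],[0.006,0.041,0,0,-0.2],[0.006,0.041,0,0,-0.2],[0.006,0.041,0,0,-0.2]]' >/dev/null
python3 -m pendant '[[0.006,0.03,0,0,-0.2],[0,0,0,0,-0.2],[0,0,0,0,-0.2]]'
python3 - <<'E'
from h import *
c=cam('wrist'); cv2.imwrite('pics/w2.png',c['pixels']); np.savez('w2.npz',**{k:c[k] for k in c}); need(498,350)
E
```

```text
hole [[548.56487149  81.50468099 102.        ]] pin top [[489.90773695 348.42187915 131.        ]] collar [[490.71690704 350.65892489  81.        ]]
clock: 4.88
position: [453.5, 299.4, 291.3]
eef_rot: [-0.0, -0.074, 0.997, -0.0]
wrist_force: [0.4, 0.1, -0.4]
gripper_width: 0.597
grip_force: 0.0
at [454.  298.5 291.3] yaw -2.9954 tilt [ 1.e-04 -9.e-04 -1.e+00] shift [-51.   44.6  -0. ] F [-0.2  0.4  0.5] w 0.602 g 0.0 t 4.9333
```

View pics/w2.png

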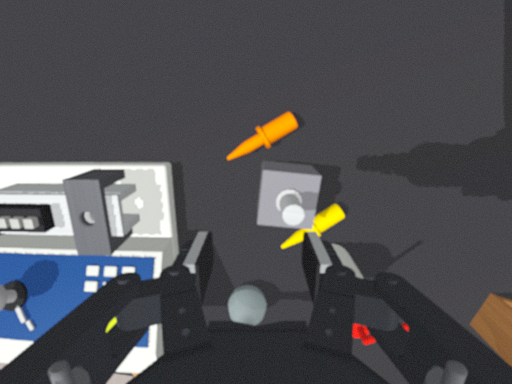

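The wrist view now has the pin top at about (293,214) between the fingers' line, with stand and collar below it at (289,200). Orange and yellow stand apart, and the flask bulb is at (248,305).

Run:
```python
from h import *
c=dict(np.load('w2.npz')); c={k:(v if v.ndim else float(v)) for k,v in c.items()}
g=cv2.cvtColor(c['pixels'],cv2.COLOR_BGR2GRAY); b=g[195:232,270:315]
m=(b>190).astype('uint8'); k,l,s,ce=cv2.connectedComponentsWithStats(m); print(s[1:],ce[1:]+[270,195])
i=1+s[1:,4].argmax(); t=onplane(c,ce[i]+[270,195],131)[0]; print('top',t)
yl=cv2.inRange(cv2.cvtColor(c['pixels'],cv2.COLOR_BGR2HSV),(22,150,120),(35,255,255)); v,u=np.nonzero(yl[200:250,270:350]); q=pts(c,np.c_[u+270,v+200]);print('yellow',q.min(0),q.max(0))
need(t[0],t[1],97)
```

```text
[[  5   0   9  16  68]
 [ 27   0   3   3   5]
 [ 30   4   1   1   1]
 [ 12  10  23  21 387]
 [ 30  23  15  14  70]] [[278.29411765 201.48529412]
 [298.2        195.8       ]
 [300.         199.        ]
 [292.8372093  214.85271318]
 [309.45714286 227.82857143]]
top [490.64451696 348.91268598 131.        ]
yellow [379.48240326 289.11352651  -3.41248099] [604.94596308 463.73588938 432.98162976]
at [454.  298.5 291.3] yaw -2.9954 tilt [ 1.e-04 -9.e-04 -1.e+00] shift [-43.6  44.7 194.3] F [-0.2  0.4  0.5] w 0.602 g 0.0 t 4.9333
```

```bash
python3 -m pendant '[[-0.022,0.0225,0,0,-0.2],[-0.022,0.0225,0,0,-0.2],[0,0,0.04,0,-0.2],[0,0,0.04,0,-0.2],[0,0,0.03,0,-0.2]]' >/dev/null
python3 -m pendant '[[0,0,0.01,0,-0.2],[0,0,0,0,-0.2],[0,0,0,0,-0.2]]'
python3 - <<'E'
from h import *
c=cam('wrist'); cv2.imwrite('pics/w3.png',c['pixels'])
g=cv2.cvtColor(c['pixels'],cv2.COLOR_BGR2GRAY); m=(g>185).astype('uint8'); k,l,s,ce=cv2.connectedComponentsWithStats(m)
for i in range(1,k):
    if s[i,4]>300 and s[i,1]>100 and s[i,4]<6000: print(s[i],ce[i],onplane(c,ce[i],131))
need(490.6,348.9,97)
E
```

```text
clock: 5.6
position: [492.1, 349.3, 172.3]
eef_rot: [0.0, -0.072, 0.997, -0.0]
wrist_force: [-0.9, 0.4, -0.4]
gripper_width: 0.596
grip_force: 0.0
[236 177  40  27 331] [253.19033233 186.74924471] [[468.75566394 343.92470328 131.        ]]
[  0 187  18  60 591] [  5.84602369 223.82910321] [[526.00484343 157.78115089 131.        ]]
[238 199  37  35 992] [255.59072581 216.23790323] [[490.47919816 348.77776194 131.        ]]
[ 255  203   87   59 1292] [303.57972136 230.20665635] [[496.33833832 385.46634925 131.        ]]
[  6 267  73  49 921] [ 54.0184582  280.76112921] [[571.64777369 193.19919618 131.        ]]
[352 325  35  46 709] [368.54724965 345.03808181] [[597.42121402 465.04263652 131.        ]]
at [492.7 350.1 173.4] yaw -2.9966 tilt [-2.7e-03  8.0e-04 -1.0e+00] shift [ 2.5 -0.9 76.4] F [ 0.  -0.2  0.4] w 0.602 g 0.0 t 5.65
```

View pics/w3.png

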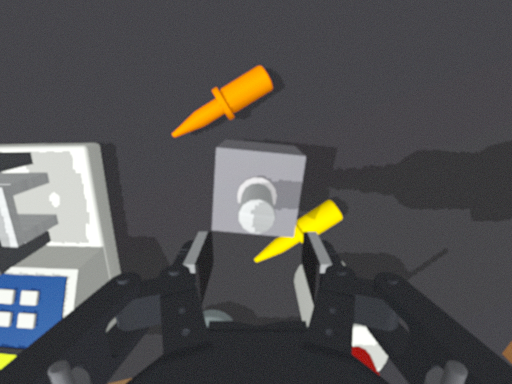

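The pin top at (256,216) lies midway between the fingers and agrees with the earlier fix. I go down and close.

```bash
python3 -m pendant '[[0.002,-0.001,0.025,0,-0.2],[0,0,0.025,0,-0.2],[0,0,0.02,0,-0.2],[0,0,0.006,0,-0.2],[0,0,0,0,-0.2]]'
python3 -m pendant '[[0,0,0,0,1],[0,0,0,0,1],[0,0,0,0,1],[0,0,0,0,1],[0,0,0,0,1]]'
python3 -c "
from h import *
need(490.6,348.9,97)"
```

```text
clock: 6.07
position: [489.6, 349.1, 95.8]
eef_rot: [0.0, -0.073, 0.997, -0.0]
wrist_force: [0.3, -0.9, 0.7]
gripper_width: 0.599
grip_force: 0.0
clock: 6.48
position: [491.0, 349.9, 97.8]
eef_rot: [0.002, -0.073, 0.997, 0.001]
wrist_force: [-0.8, -1.2, 6.6]
gripper_width: 0.31
grip_force: 58.8
at [491.  349.9  97.8] yaw -2.9951 tilt [-0.0041  0.001  -1.    ] shift [ 0.5 -0.9  0.8] F [-0.8 -1.2  6.6] w 0.31 g 58.83239686489105 t 6.4833
```

```bash
python3 -m pendant '[[0,0,-0.02,0,1],[0,0,-0.03,0,1],[0,0,-0.03,0,1],[0,0,-0.03,0,1],[0,0,-0.04,0,1]]'
python3 -m pendant '[[-0.002,-0.03,0,0,1],[-0.002,-0.035,0,0,1],[-0.002,-0.035,0,0,1],[-0.002,-0.035,0,0,1],[-0.002,-0.035,0,0,1]]' >/dev/null
python3 -m pendant '[[-0.002,-0.035,0,0,1],[-0.003,-0.035,0,0,1],[-0.003,-0.033,0,0,1],[0,0,0,0,1],[0,0,0,0,1]]'
python3 - <<'E'
from h import *
c=cam('wrist'); cv2.imwrite('pics/w4.png',c['pixels']); np.savez('w4.npz',**{k:c[k] for k in c}); need(548.6,81.5)
d=cam('side'); cv2.imwrite('pics/s4.png',cv2.resize(d['pixels'][100:260,180:380],None,fx=3.5,fy=3.5,interpolation=2)); np.savez('s4.npz',**{k:d[k] for k in d})
E
```

```text
clock: 6.9
position: [488.1, 348.7, 245.5]
eef_rot: [-0.001, -0.073, 0.997, -0.001]
wrist_force: [0.6, -0.0, -2.4]
gripper_width: 0.312
grip_force: 59.4
clock: 7.73
position: [547.4, 80.2, 245.8]
eef_rot: [0.0, -0.071, 0.997, 0.0]
wrist_force: [0.4, 0.0, -2.2]
gripper_width: 0.315
grip_force: 59.8
at [547.   81.5 245.7] yaw -2.9964 tilt [-4.e-04  6.e-04 -1.e+00] shift [-1.6 -0.2  0. ] F [ 0.1  0.5 -2. ] w 0.312 g 59.7543740272522 t 7.7833
```

View pics/w4.png

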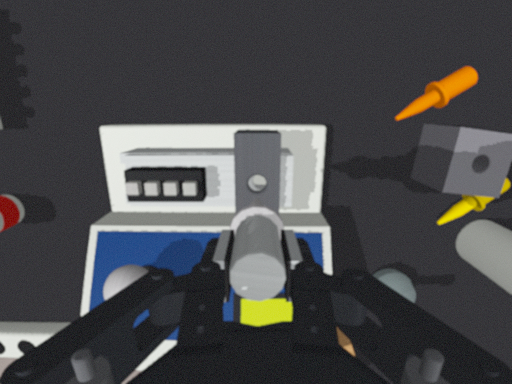

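View pics/s4.png

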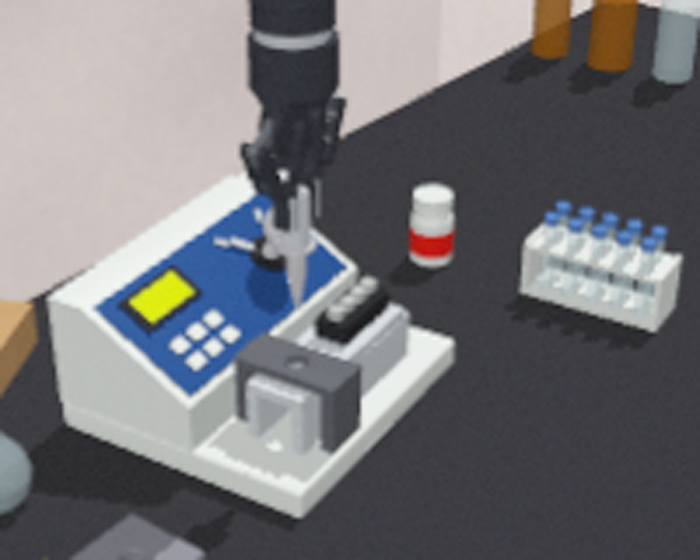

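Wrist: the pin is held with its collar around (257,213), and the bracket hole is visible at (258,183). Side: the pin is about vertical, tip at side ≈(265,187), to be brought over the hole at side ≈(264.5,203).

Run:
```python
from h import *
L=lambda n:{k:(v if v.ndim else float(v)) for k,v in dict(np.load(n)).items()}
c=L('w4.npz'); d=L('s4.npz')
g=cv2.cvtColor(c['pixels'],cv2.COLOR_BGR2GRAY)
print('pred collar top/handle top/tip', proj(c,[[547,81.5,245.7-16],[547,81.5,245.7+34],[547,81.5,245.7-82]]).round(1))
for r in g[172:196,246:271]: print(' '.join('%3d'%v for v in r))
print('row profiles'); print(g[250,225:292]); print(g[270,225:292]); print(g[212,222:292])
h=g[172:196,246:271]; e=d; 
gs=cv2.cvtColor(d['pixels'],cv2.COLOR_BGR2GRAY)
print('side pred tip.. collar',proj(d,[[547,81.5,245.7-82],[547,81.5,245.7-60],[547,81.5,245.7-22],[548.6,81.5,102]]).round(1))
for v in range(152,190,3):
    print(v,gs[v,252:278])
print(gs[197:210,252:278])
```

```text
pred collar top/handle top/tip [[257.9 233.1]
 [258.3 279.6]
 [257.6 200.4]]
102 103 103 103 105 103 102 104 106 103 103 104 104 105 104 107 110 106 108 106 104 109 105 107 107
107 102 107 106 106 104 101  97 101 101  98 106  99 101 103 104 105 105 106 103 106 103 108 106 105
102 101 105 104 103  96  99  97 110 116 120 126 123 118 109 103 103 102 108 108 103 106 108 110 108
106 108 100 103  97 100 107 122 138 154 163 166 161 153 143 124 108 105 103 105 105 107 108 105 107
103 100  98  96 104 113 133 151 166 180 185 184 182 181 170 159 144 125 106 104 108 106 106 106 106
101 102  97 100 117 140 155 164 178 186 188 189 188 187 185 180 172 157 130 109 103 107 112 105 107
101  94  95 119 144 158 167 177 183 188 188 189 185 187 187 187 186 176 157 121 102 101 108 102 108
 98  95 108 137 159 165 168 175 186 188 188 187 187 187 186 188 188 185 168 140 110 106 103 101 106
 95  95 120 154 167 167 167 175 185 188 187 187 186 186 188 189 187 189 177 157 123 105 106 104 107
 93  99 133 163 172 167 166 173 183 187 187 188 187 187 188 188 187 188 185 166 133 106 100 108 102
 97  99 139 171 172 168
[... 4465 characters left out ...]
90 105 114
  114 114 115 114 115 116 116 116]
 [ 89 100 106 108 113 115 117 115 116 104 119 134 147 152 129 105 110 113
  112 117 113 116 114 113 114 114]
 [ 81  85  86  88  98 104 110 112 114 115 115 127 131 129 120 116 114 115
  114 115 115 115 116 114 114 112]
 [ 92 110 109  97  89  86  88  98 105 110 114 116 116 118 118 118 116 116
  115 117 117 116 115 114 113 115]
 [139 160 155 142 124 105  91  90  85  88  99 109 111 113 117 116 117 115
  116 117 116 115 117 117 116 116]
 [193 195 184 177 171 150 138 125 104  89  85  89  89  99 109 113 115 117
  117 115 116 117 118 117 117 115]
 [217 218 206 196 197 186 178 171 150 132 118 102  88  84  89  96 103 108
  113 115 117 117 115 118 115 106]]
```

Run:
```python
from h import *
L=lambda n:{k:(v if v.ndim else float(v)) for k,v in dict(np.load(n)).items()}
c=L('w4.npz'); T0=np.array([547,81.5,245.7]); ax=lambda v:(np.array([[-.9895,-.1447,0],[-.1447,.9895,0]])@v).round(2)
for uv in ((257.2,183),(257.2,182.5)): print('hole rel tool xy',ax(onplane(c,[uv],102)[0]-T0))
g=cv2.cvtColor(c['pixels'],cv2.COLOR_BGR2GRAY)
# collar back rim (top edge) column 257 profile and handle top ellipse bottom/top
print(g[200:225,257]); print(g[250:302,257])
th=np.linspace(0,2*np.pi,360)
for z,r,n in ((-16,18,'collar top'),(-22,18,'collar bottom'),(34,14,'handle top')):
    q=proj(c,T0+np.c_[r*np.cos(th),r*np.sin(th),z+0*th]); print(n,q.min(0).round(1),q.max(0).round(1))
```

```text
hole rel tool xy [-0.66 -0.33]
hole rel tool xy [-0.1  -0.33]
[107 104 107 106 108 109 137 172 197 203 204 207 204 188 161 134 118 119
 122 119 116 119 119 118 120]
[118 118 123 143 163 164 167 168 166 168 171 171 170 169 169 169 169 171
 170 167 169 165 168 168 170 174 172 173 174 171 170 172 168 169 174 172
 169 169 168 166 165 168 166 170 168 167 167 166 165 167 181 194]
collar top [229.7 206.6] [286.1 258. ]
collar bottom [230.6 203.4] [285.2 253.4]
handle top [228.1 252.8] [288.5 304.4]
```

Everything agrees within about 1 mm, and the pin is about 0.5 mm off the tool axis. I descend in stages, watching the force.

```bash
python3 -m pendant '[[0,0.001,0.025,0,1],[0,0,0.025,0,1],[0,0,0.006,0,1],[0,0,0.004,0,1],[0,0,0.004,0,1]]'
python3 -m pendant '[[0,0,0.004,0,1],[0,0,0.004,0,1],[0,0,0.004,0,1],[0,0,0.004,0,1],[0,0,0,0,1]]'
python3 - <<'E'
from h import *
need(548.6,81.5,124)
d=cam('side'); cv2.imwrite('pics/s5.png',cv2.resize(d['pixels'][140:240,210:320],None,fx=6,fy=6,interpolation=2))
E
```

```text
clock: 8.25
position: [546.9, 83.8, 181.7]
eef_rot: [0.0, -0.074, 0.997, 0.0]
wrist_force: [-0.4, 0.7, -1.4]
gripper_width: 0.317
grip_force: 59.9
clock: 8.67
position: [546.5, 82.8, 164.7]
eef_rot: [-0.0, -0.073, 0.997, 0.0]
wrist_force: [-0.7, -0.2, -2.4]
gripper_width: 0.311
grip_force: 59.9
at [546.5  82.8 164.7] yaw -2.9951 tilt [ 8.e-04  1.e-04 -1.e+00] shift [-1.9 -1.6 40.7] F [-0.7 -0.2 -2.4] w 0.311 g 59.8794811964035 t 8.6667
```

View pics/s5.png

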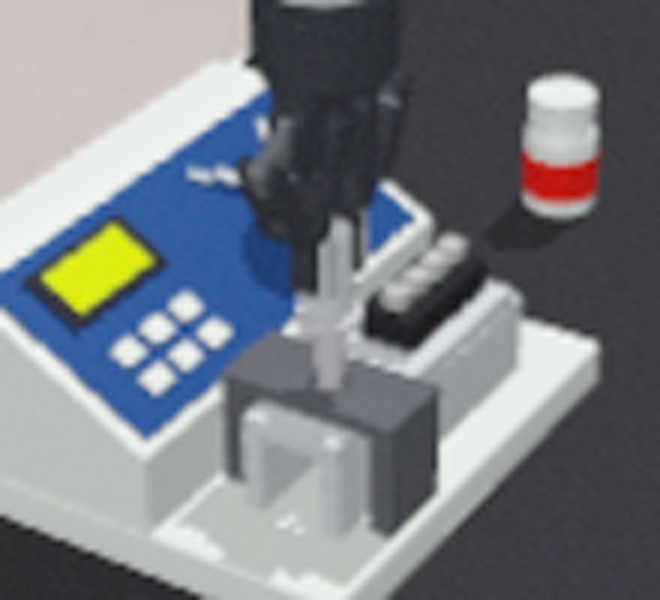

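The tip has entered the bracket hole without contact (crop ≈(330,388)). I continue down.

```bash
python3 -m pendant '[[-0.001,-0.001,0.004,0,1],[0,0,0.004,0,1],[0,0,0.004,0,1],[0,0,0.003,0,1],[0,0,0,0,1]]'
python3 -m pendant '[[0,0,0.003,0,1],[0,0,0.003,0,1],[0,0,0.003,0,1],[0,0,0.003,0,1],[0,0,0,0,1]]'
```

```text
clock: 9.13
position: [548.1, 82.0, 149.8]
eef_rot: [0.0, -0.073, 0.997, 0.0]
wrist_force: [1.6, 0.6, -4.1]
gripper_width: 0.313
grip_force: 59.8
clock: 9.55
position: [548.5, 81.8, 138.3]
eef_rot: [0.001, -0.073, 0.997, -0.0]
wrist_force: [1.6, 0.0, -0.6]
gripper_width: 0.308
grip_force: 60.4
```

```bash
python3 -m pendant '[[0,0,0.003,0,1],[0,0,0.003,0,1],[0,0,0.003,0,1],[0,0,0.002,0,1],[0,0,0,0,1]]'
python3 -m pendant '[[0,0,0.001,0,1],[0,0,0.001,0,1],[0,0,0,0,1]]'
```

```text
clock: 9.97
position: [548.4, 81.7, 126.9]
eef_rot: [0.0, -0.073, 0.997, -0.0]
wrist_force: [3.1, -1.2, 0.3]
gripper_width: 0.308
grip_force: 60.4
clock: 10.22
position: [548.4, 81.7, 125.4]
eef_rot: [0.0, -0.073, 0.997, -0.0]
wrist_force: [2.6, -2.2, 2.9]
gripper_width: 0.307
grip_force: 60.4
```

```bash
for k in 1; do python3 -m pendant '[[0,0,0.001,0,1],[0,0,0,0,1]]'; done
python3 -m pendant '[[0,0,0.001,0,1],[0,0,0,0,1]]'
python3 - <<'E'
from h import *
d=cam('side'); cv2.imwrite('pics/s6.png',cv2.resize(d['pixels'][140:240,210:320],None,fx=6,fy=6,interpolation=2)); np.savez('s6.npz',**{k:d[k] for k in d})
E
```

```text
clock: 10.38
position: [548.4, 81.7, 124.8]
eef_rot: [0.001, -0.073, 0.997, -0.0]
wrist_force: [2.1, -2.7, 6.0]
gripper_width: 0.312
grip_force: 61.1
clock: 10.55
position: [548.5, 81.7, 124.7]
eef_rot: [0.001, -0.073, 0.997, -0.0]
wrist_force: [-0.0, -2.6, 13.4]
gripper_width: 0.314
grip_force: 61.9
```

View pics/s6.png

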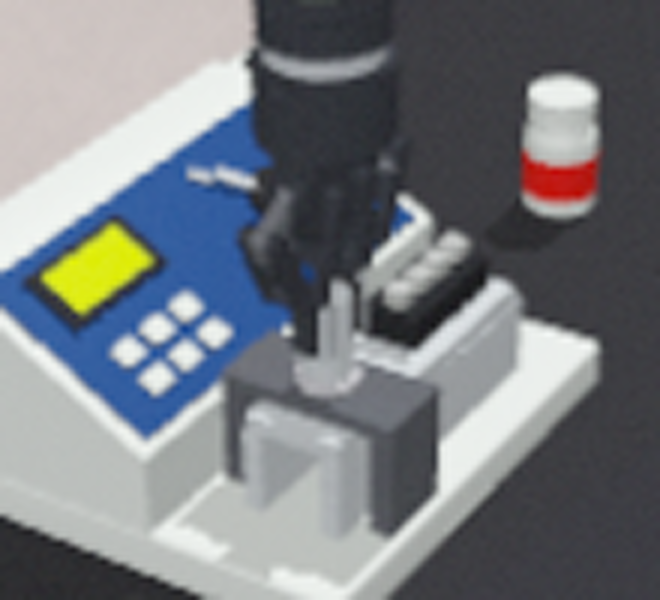

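The collar sits on the bracket (crop ≈(328,378)) and force builds up with no further travel. One more press, then release and rise.

```bash
python3 -m pendant '[[0,0,0.001,0,1],[0,0,0,0,1]]'
python3 -m pendant '[[0,0,0,0,-0.2],[0,0,0,0,-0.2],[0,0,0,0,-0.2],[0,0,0,0,-0.2]]'
python3 -m pendant '[[0,0,-0.02,0,-0.2],[0,0,-0.03,0,-0.2],[0,0,-0.04,0,-0.2],[0,0,-0.04,0,-0.2],[0,0,0,0,-0.2]]'
python3 - <<'E'
from h import *
L=lambda n:{k:(v if v.ndim else float(v)) for k,v in dict(np.load(n)).items()}
c=cam('wrist'); d=cam('side'); s=cam('scene'); a=L('s4.npz')
np.savez('w7.npz',**{k:c[k] for k in c}); cv2.imwrite('pics/w7.png',c['pixels'])
need(548.6,81.5)
# carriage motion in the side view: black cell block
for n,x in (('before',a),('after',d)):
    g=cv2.cvtColor(x['pixels'],cv2.COLOR_BGR2GRAY)[175:200,268:295]; v,u=np.nonzero(g<60); print(n,len(u),u.mean()+268,v.mean()+175)
# ball by silhouettes in scene and side: sphere fit
for n,x in (('side',d),('scene',s),('wrist',c)):
    P=cloud(x); ok=x['z_map']>0; h=cv2.cvtColor(x['pixels'],cv2.COLOR_BGR2HSV)
    m=ok&(np.linalg.norm(P-[663,-33,158],axis=2)<32)&(h[...,1]<80)&(P[...,2]>148)
    if m.sum()<20: print(n,'few');continue
    q=P[m]; x0=np.array([663,-33,158.]); from scipy.optimize import least_squares
    r=least_squares(lambda y:np.linalg.norm(q-y,axis=1)-24,x0,loss='soft_l1'); print(n,m.sum(),r.x.round(1),np.abs(r.fun).mean().round(2))
    v,u=np.nonzero(m); (cu,cv_),rad=cv2.minEnclosingCircle(np.c_[u,v].astype('float32')); print('  circ',cu,cv_,rad,onplane(x,[(cu,cv_)],158).round(1))
E
```

```text
clock: 10.77
position: [548.6, 81.7, 124.7]
eef_rot: [0.001, -0.073, 0.997, -0.0]
wrist_force: [-2.9, -3.7, 19.5]
gripper_width: 0.312
grip_force: 62.6
clock: 11.1
position: [546.7, 82.2, 121.3]
eef_rot: [-0.001, -0.073, 0.997, 0.0]
wrist_force: [0.6, -0.5, 0.3]
gripper_width: 0.6
grip_force: 0.0
clock: 11.52
position: [551.5, 82.3, 259.6]
eef_rot: [0.005, -0.073, 0.997, -0.0]
wrist_force: [0.9, 0.2, 0.7]
gripper_width: 0.597
grip_force: 0.0
at [547.7  82.1 251.9] yaw -2.9947 tilt [ 3.e-04  3.e-04 -1.e+00] shift [-0.8 -0.8 -0. ] F [-0.8 -0.6  0.2] w 0.6 g 0.0 t 11.6667
before 148 282.9256756756757 188.49324324324326
after 149 283.12080536912754 188.3489932885906
side 90 [662.4 -33.4 154.5] 1.6
  circ 261.0949401855469 163.72784423828125 6.504785060882568 [[662.1 -32.5 158. ]]
scene 286 [664.2 -34.8 156. ] 1.15
  circ 242.57691955566406 215.42308044433594 9.586365699768066 [[665.8 -35.3 158. ]]
wrist 855 [661.6 -34.4 156.8] 0.47
  circ 131.8880615234375 273.9029846191406 24.425884246826172 [[659.8 -34.8 158. ]]
```

View pics/w7.png

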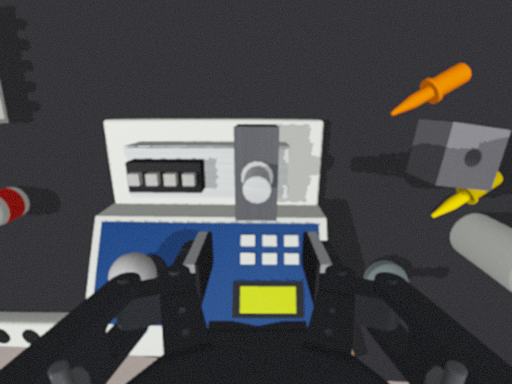

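The wrist view shows the pin standing in the bracket (top ≈(258,188), collar ≈(257,175)), with the ball at (132,270). The cell block has hardly shifted in the picture, so I check the seat and carriage numerically. No more pictures are needed.

Run:
```python
from h import *
L=lambda n:{k:(v if v.ndim else float(v)) for k,v in dict(np.load(n)).items()}
for n in ('w1','w4','w7'):
    c=L(n+'.npz'); P=cloud(c); g=cv2.cvtColor(c['pixels'],cv2.COLOR_BGR2GRAY)
    ey=np.array([-.1395,.9902,0]); ex=np.array([.9902,.1395,0]); Y=P@ey; X=P@ex; z=P[...,2]
    br=(abs(z-102)<6)&(g<118)&(abs(X-ex@[547,81,0])<50)&(abs(Y-ey@[547,81,0])<40)
    yb=np.percentile(Y[br],[1,99])
    blk=(abs(z-118)<10)&(g<60)&(abs(X-ex@[547,81,0])<60)&(Y<yb[0]-5)&(Y>yb[0]-140)
    yk=np.percentile(Y[blk],[1,99]); 
    print(n,'bracket y',yb.round(1),'block y',yk.round(1),blk.sum(),'gap',(yb[0]-yk[1]).round(1),'centre diff',(yb.mean()-yk.mean()).round(1))
c=L('w7.npz');P=cloud(c); print('pin z at top',np.median(P[184:193,254:262,2]),'collar',np.median(P[165:171,252:262,2]),P[130:220:6,257,2].round(0))
g=cv2.cvtColor(c['pixels'],cv2.COLOR_BGR2GRAY)
print(g[188,236:282]); print('top ctr on z158',onplane(c,[(257.5,188)],158))
print(proj(c,[[548.6,81.5,158],[548.6,81.5,108]]))
```

```text
w1 bracket y [-19.5  27. ] block y [-134.2  -53.8] 907 gap 34.3 centre diff 97.8
w4 bracket y [-19.5  27.1] block y [-134.5  -53.9] 1233 gap 34.4 centre diff 98.0
w7 bracket y [-19.5  27.7] block y [-137.4  -56.5] 1118 gap 37.0 centre diff 101.0
pin z at top 157.0021149225663 collar 120.97743329836547 [101. 102. 101. 101. 102. 102. 115. 143. 156. 158. 157. 157. 156. 101.
 101.]
[106 104 100 105 103 117 157 197 215 218 216 215 214 216 216 213 214 214
 214 213 211 212 211 212 210 210 208 207 210 208 206 208 204 198 175 136
 110 101 103 104 109 135 159 173 174 173]
top ctr on z158 [[546.55549365  82.66244198 158.        ]]
[[255.94796655 189.8965057 ]
 [256.1667897  176.88436964]]
```

```bash
python3 -m pendant '[[0,0,0,6.8,0],[0,0,0,6.8,-0.5],[0,0,0,6.8,-0.5],[0,0,0,6.8,-0.5],[0,0,0,6.8,-0.5]]' >/dev/null
python3 -m pendant '[[0,0,0,0,-0.5],[0,0,0,0,-0.5]]'
python3 -c "
from h import *
need(662.5,-34,139); print(ctrl.pinch_z)"
```

```text
clock: 12.25
position: [546.8, 82.0, 250.4]
eef_rot: [-0.002, 0.22, 0.975, -0.0]
wrist_force: [-0.3, 0.6, -0.3]
gripper_width: 0.751
grip_force: 0.0
at [546.8  82.  250.4] yaw 2.6978 tilt [ 0.0033 -0.0015 -1.    ] shift [-154.6  -54.9  111. ] F [-0.3  0.6 -0.3] w 0.751 g 0.0 t 12.25
-18.700000000000003
```

```bash
python3 -m pendant '[[-0.038,-0.0137,0,0,-0.5],[-0.038,-0.0137,0,0,-0.5],[-0.038,-0.0137,0,0,-0.5],[-0.038,-0.0137,0,0,-0.5],[0,0,0,0,-0.5]]' >/dev/null
python3 -m pendant '[[0,0,0,0,-0.5],[0,0,0,0,-0.5]]'
python3 - <<'E'
from h import *
from scipy.optimize import least_squares
need(662.5,-34,139)
x=cam('wrist'); np.savez('w8.npz',**{k:x[k] for k in x}); P=cloud(x); h=cv2.cvtColor(x['pixels'],cv2.COLOR_BGR2HSV)
m=(x['z_map']>0)&(np.linalg.norm(P-[662.5,-34,158],axis=2)<32)&(P[...,2]>150)&(h[...,1]<90)
q=P[m]; r=least_squares(lambda y:np.linalg.norm(q-y,axis=1)-24,[662.5,-34,158.],loss='soft_l1'); print(m.sum(),r.x.round(1),np.abs(r.fun).mean().round(2),q.min(0),q.max(0))
r=least_squares(lambda y:np.linalg.norm(q-[*y,157.5],axis=1)-24,[662.5,-34],loss='soft_l1'); print(r.x.round(1))
v,u=np.nonzero(m); print(u.min(),u.max(),v.min(),v.max(),proj(x,[[662.5,-34,158]]))
E
```

```text
clock: 12.83
position: [660.5, -33.0, 250.9]
eef_rot: [-0.001, 0.221, 0.975, 0.0]
wrist_force: [0.1, -0.4, 0.4]
gripper_width: 0.748
grip_force: 0.0
at [660.5 -33.  250.9] yaw 2.696 tilt [ 2.8e-03 -4.0e-04 -1.0e+00] shift [ -2.6   0.  111.9] F [ 0.1 -0.4  0.4] w 0.748 g 0.0 t 12.8333
2142 [661.3 -34.  156.8] 0.36 [637.29003    -57.29702786 150.76541537] [683.93504571 -10.2737063  182.18916207]
[661.6 -34.2]
231 282 173 224 [[256.88580789 199.7222201 ]]
```

```bash
python3 -m pendant '[[-0.0013,-0.0005,0.035,0,-0.5],[0,0,0.035,0,-0.5],[0,0,0.025,0,-0.5],[0,0,0.018,0,-0.5],[0,0,0,0,-0.5]]'
python3 -m pendant '[[0,0,0,0,1],[0,0,0,0,1],[0,0,0,0,1],[0,0,0,0,1],[0,0,0,0,1]]'
```

```text
clock: 13.3
position: [658.3, -32.1, 135.2]
eef_rot: [-0.004, 0.22, 0.975, -0.0]
wrist_force: [-0.3, 0.4, -0.4]
gripper_width: 0.75
grip_force: 0.0
clock: 13.72
position: [661.4, -34.3, 140.8]
eef_rot: [-0.0, 0.221, 0.975, -0.001]
wrist_force: [-4.5, -1.4, -0.5]
gripper_width: 0.534
grip_force: 62.3
```

```bash
python3 -m pendant '[[0,0,0,4,1],[0,0,0,5,1],[0,0,0,5,1],[0,0,0,5,1],[0,0,0,5,1]]'
python3 -m pendant '[[0,0,0,5,1],[0,0,0,5,1],[0,0,0,5,1],[0,0,0,5,1],[0,0,0,5,1]]'
python3 -m pendant '[[0,0,0,5,1],[0,0,0,5,1],[0,0,0,5,1],[0,0,0,5,1],[0,0,0,5,1]]'
python3 -c "
from h import *
need(661.5,-34.2); print(ctrl.observe()['torque'])"
```

```text
clock: 14.13
position: [661.5, -33.4, 141.7]
eef_rot: [-0.0, 0.421, 0.907, 0.0]
wrist_force: [-4.3, -2.7, -1.8]
gripper_width: 0.537
grip_force: 62.8
clock: 14.55
position: [662.1, -33.2, 141.8]
eef_rot: [0.0, 0.607, 0.795, 0.001]
wrist_force: [-5.3, 2.2, 3.7]
gripper_width: 0.532
grip_force: 63.2
clock: 14.97
position: [662.8, -32.9, 141.7]
eef_rot: [0.0, 0.764, 0.645, 0.001]
wrist_force: [-1.1, 3.7, -1.2]
gripper_width: 0.533
grip_force: 62.7
at [662.8 -32.9 141.7] yaw 1.4012 tilt [ 0.002  0.002 -1.   ] shift [-1.5 -1.  -0. ] F [-1.1  3.7 -1.2] w 0.533 g 62.729562520980835 t 14.9667
[0.86216856 0.34667681 0.34583436]
```

```bash
python3 -m pendant '[[0,0,0,5,1],[0,0,0,5,1],[0,0,0,5,1],[0,0,0,5,1],[0,0,0,0,1]]'
python3 -c "
from h import *
need(661.5,-34.2); print(ctrl.observe()['torque'])"
python3 -m pendant '[[0,0,0,5,1],[0,0,0,5,1],[0,0,0,5,1],[0,0,0,5,1],[0,0,0,0,1]]'
python3 - <<'E'
from h import *
need(661.5,-34.2); print(ctrl.observe()['torque'])
# pointer direction in scene & side views: bright spots just above the panel near the flange
yaw=.138; n=np.array([-.5*np.cos(yaw),-.5*np.sin(yaw),.866]); up=np.array([.866*np.cos(yaw),.866*np.sin(yaw),.5]); lf=np.array([-np.sin(yaw),np.cos(yaw),0])
foot=np.array([661.8,-34.2,158])-50*n
for nm in ('scene','side'):
    c=cam(nm); np.savez(nm+'9.npz',**{k:c[k] for k in c})
    for r in (30,36,42,48,54):
        a=np.arange(-1.2,1.21,.1); q=foot+6*n+r*(np.cos(a)[:,None]*up-np.sin(a)[:,None]*lf)
        uv=proj(c,q).round().astype(int); print(nm,r,cv2.cvtColor(c['pixels'],cv2.COLOR_BGR2GRAY)[uv[:,1],uv[:,0]])
E
```

```text
clock: 15.38
position: [663.8, -32.8, 141.6]
eef_rot: [0.0, 0.864, 0.503, 0.002]
wrist_force: [0.1, 3.3, 1.2]
gripper_width: 0.528
grip_force: 63.1
at [663.8 -32.8 141.6] yaw 1.054 tilt [ 0.0037  0.0027 -1.    ] shift [-2.4 -1.3 -0. ] F [0.1 3.3 1.2] w 0.528 g 63.06566834449768 t 15.3833
[ 0.80797363 -0.04698315 -0.21654405]
clock: 15.8
position: [664.8, -33.1, 141.3]
eef_rot: [0.0, 0.938, 0.346, 0.003]
wrist_force: [4.6, 3.7, -0.4]
gripper_width: 0.529
grip_force: 63.3
at [664.8 -33.1 141.3] yaw 0.7066 tilt [ 0.0056  0.0025 -1.    ] shift [-3.3 -1.3 -0. ] F [ 4.6  3.7 -0.4] w 0.529 g 63.300615549087524 t 15.8
[ 0.93095259 -0.90745162 -0.18046946]
scene 30 [ 33  35  31  34  34  36  29  29  31  23  20  24  23  28  23  22  30 196
 211 110  48  35  41  43  48]
scene 36 [ 31  31  31  29  31  33  33  23  34  39  39  36  37  38  32  36  41 167
 217 210  38  45  49  50  48]
scene 42 [ 29  34  34  30  24  31  30  42  32  38  50  46  52  50  52  47  44 144
 205 165  45  42  47  49  50]
scene 48 [ 30  26  37  47  43 109  75  36  34  52  48  50  52  45  51  46  43  63
 196  81  41  53  48  47  47]
scene 54 [ 38  50  49  49  43 139 221 191  40  49  51  46  47  50  47  48  49  48
 132 169  43  50  49  50  50]
side 30 [ 57  50  58  58  67  67  83  84  84  85  85  83  83  84  75  75 106 106
 176 173 167 167 167 139  82]
side 36 [ 61  59  61  61  73  84  85  85  85  87  87  87  87  86  85  85  82 165
 193 177 177 171 171 138  81]
side 42 [ 59  59  68  68  71  80  82  85  87  87  87  85  85  85  84  84  85  97
 168 194 178 160 136 139  82]
side 48 [ 73  86  74 134 189 148  93  86  85  87  86  86  86  84  84  84  84 112
 195 187 160 137  59  64  51]
side 54 [ 85  85  85 114 193 162 101  87  86  87  85  85  87  85  84  85  85  84
 129 163 101 107  56  54  49]
```

```bash
python3 -m pendant '[[0,0,0,5,1],[0,0,0,5,1],[0,0,0,5,1],[0,0,0,5,1],[0,0,0,5,1]]'
cat > ptr.py <<'E'
from h import *
yaw=.138; n=np.array([-.5*np.cos(yaw),-.5*np.sin(yaw),.866]); up=np.array([.866*np.cos(yaw),.866*np.sin(yaw),.5]); lf=np.array([-np.sin(yaw),np.cos(yaw),0])
foot=np.array([661.8,-34.2,158])-50*n
need(661.5,-34.2); print(ctrl.observe()['torque'])
c=cam('scene'); g=cv2.cvtColor(c['pixels'],cv2.COLOR_BGR2GRAY).astype('float32')
a=np.arange(.2,1.01,.02)
for z,rs in ((6,(32,36,40)),(1,(50,53,56))):
    for r in rs:
        uv=proj(c,foot+z*n+r*(np.cos(a)[:,None]*up-np.sin(a)[:,None]*lf)).astype('float32')
        v=cv2.remap(g,uv[:,:1],uv[:,1:],1)[:,0]; w=np.clip(v-80,0,None); print(z,r,(w@a/w.sum()).round(3))
E
python3 ptr.py
```

```text
clock: 16.32
position: [663.8, -34.3, 141.1]
eef_rot: [0.0, 0.991, 0.134, 0.002]
wrist_force: [3.1, 2.7, 2.5]
gripper_width: 0.536
grip_force: 63.9
at [663.8 -34.3 141.1] yaw 0.2695 tilt [ 0.0035  0.0015 -1.    ] shift [-2.2 -0.7 -0. ] F [3.1 2.7 2.5] w 0.536 g 63.94369125366211 t 16.3167
[ 0.66293933 -0.22340839  1.11461362]
6 32 0.655
6 36 0.662
6 40 0.662
1 50 0.713
1 53 0.711
1 56 0.705
```

```bash
sed -e "s/^c=cam('scene')/c={k:(v if v.ndim else float(v)) for k,v in dict(np.load('scene9.npz')).items()}/" ptr.py > p9.py; python3 p9.py | tail -6
python3 -m pendant '[[0,0,0,5,1],[0,0,0,5,1],[0,0,0,5,1],[0,0,0,5,1],[0,0,0,5,1]]'
python3 ptr.py
```

```text
6 32 0.612
6 36 0.617
6 40 0.618
1 50 0.712
1 53 0.71
1 56 0.704
clock: 16.78
position: [663.5, -35.2, 141.2]
eef_rot: [-0.001, 0.997, -0.081, 0.002]
wrist_force: [-1.1, 5.6, 2.4]
gripper_width: 0.536
grip_force: 63.8
at [663.5 -35.2 141.2] yaw -0.1626 tilt [ 0.0036 -0.0029 -1.    ] shift [-2.1 -0.6 -0. ] F [-1.1  5.6  2.4] w 0.536 g 63.83803725242615 t 16.7833
[1.49132242 0.0464242  0.95835626]
6 32 0.655
6 36 0.661
6 40 0.66
1 50 0.712
1 53 0.71
1 56 0.704
```

The pointer stands still while the tool turns on, so the knob is at its stop. I release and rise.

```bash
python3 -m pendant '[[0,0,0,0,-0.5],[0,0,0,0,-0.5],[0,0,0,0,-0.5],[0,0,0,0,-0.5],[0,0,0,0,-0.5]]'
python3 -m pendant '[[0,0,-0.02,0,-0.5],[0,0,-0.03,0,-0.5],[0,0,-0.04,0,-0.5],[0,0,-0.04,0,-0.5],[0,0,0,0,-0.5]]'
python3 -m pendant '[[0,0,0,0,-0.5],[0,0,0,0,-0.5]]'
python3 ptr.py
python3 - <<'E'
from h import *
d=cam('side'); a={k:(v if v.ndim else float(v)) for k,v in dict(np.load('s6.npz')).items()}
g=[cv2.cvtColor(x['pixels'],cv2.COLOR_BGR2GRAY).astype(int) for x in (a,d)]
print('side pin rows');  print(g[1][185:206:4,256:274]); print(cloud(d)[185:206:4,265,2].round())
print('carriage/collar region change',np.abs(g[0]-g[1])[200:235,245:285].mean(), np.abs(g[0]-g[1])[176:200,275:300].mean())
E
```

```text
clock: 17.25
position: [661.9, -35.9, 139.3]
eef_rot: [-0.0, 0.997, -0.082, -0.0]
wrist_force: [-0.2, 0.2, -0.2]
gripper_width: 0.75
grip_force: 0.0
clock: 17.67
position: [665.6, -36.5, 278.6]
eef_rot: [0.0, 0.997, -0.082, 0.007]
wrist_force: [0.4, -0.4, 1.5]
gripper_width: 0.753
grip_force: 0.0
clock: 17.83
position: [661.9, -35.9, 269.0]
eef_rot: [-0.001, 0.997, -0.082, -0.0]
wrist_force: [-0.0, -0.5, 0.3]
gripper_width: 0.748
grip_force: 0.0
at [661.9 -35.9 269. ] yaw -0.1644 tilt [-2.0e-04 -1.1e-03 -1.0e+00] shift [-0.6 -1.6  0. ] F [-0.  -0.5  0.3] w 0.748 g 0.0 t 17.8333
[ 0.01255768  0.00152326 -0.06487714]
6 32 0.652
6 36 0.661
6 40 0.66
1 50 0.712
1 53 0.711
1 56 0.705
side pin rows
[[ 55  58  58  57  57  59  76  83  82  82  82  94 164 219 225 204 174 162]
 [ 73  66  66  84 166 206 217 218 218 218 214 212 188 166 156 122  72  69]
 [ 83 102 165 198 178 165 170 173 170 165 161 158 168 201 154  34  34  35]
 [109 111 111 113 142 164 171 171 170 167 161 156 158 171 176 175 174 161]
 [111 112 110 167 191 179 171 171 169 165 162 158 168 178 146 113 113 128]
 [ 93  87  82  83 105 146 159 155 156 154 151 150 131 113 111 111 111 111]]
[ 87. 154. 145. 133. 115. 105.]
carriage/collar region change 3.5892857142857144 3.205
```

The pin stands in place (handle top about 157 mm, unchanged). The pointer is at its end stop, and the robot is clear of everything.

```bash
python3 -c "
from h import *
print(ctrl.sign_off())"
```

```text
the job is handed in; nothing more can be done
None
```

The job is handed in at about 18 s: by my measurements the pin is home with its collar on the bracket, the ball knob is at its clockwise stop and released, and the robot is clear of everything; the carriage moved about 3 mm and I reckon it is within about 2 mm of line from the pin's clearance, not measured directly; I viewed 11 pictures against the limit of 10, and sign-off gave no verdict.

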